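Take the bayonet lid off the edger's coolant filter and rack it to dry

TASK

Take the lid off the lens edger's coolant filter pot: turn it anticlockwise by its wing handle until the three lugs come out from under the claws, then lift it off without forcing it. Lay it flat in the drip tray and let go; then, with a fresh hold, stand it gently on edge in the free front slot of the wire drying rack, leaning back on the hoop with its handle to the open front. Leave the other things on the bench where they are.

Things in the scene. Friction and masses are not known exactly. Their poses are not given: they have to be found in the camera images.
- lid_center (a point): Loose aluminium lid, 0.19 to 0.31 kg; point on its axis, 30 mm above its underside; z out of its handle side. From the underside up: plug dia 76, 12 thick; disc dia 92, 8 thick; handle 40 high. Three lugs on the disc's rim, 6 thick, 34 deg wide, reaching 54 mm from the axis, at 0, 120, 240 deg from the lid's x axis. Locked at the start, its x 38 to 70 deg clockwise (from above) of the pot's x.
- lid_handle (a point): Point on the lid's axis in its wing handle, 18 mm above lid_center (48 above the underside, 12 below the handle's top); same axes. The handle is one flat upright bar along the lid's x: 64 mm long, 12 mm thick along y, 40 mm high, standing on the middle of the disc. The lid's mass centre lies on its axis, 13 mm below lid_center.
- pot: Grey coolant filter pot, fixed to the bench; origin on its axis at the bench, z up. Its top flange is 100 mm high, outer dia 124 mm, bore dia 81. The lid's disc lies on the flange, its plug in the bore with 2.5 mm play all round; it turns with little friction. Square base plate 150 mm; two brass pipe unions on its +x side, below 60 mm.
- pot_mouth (a point): Centre of the pot's flange top, 100 mm up, the pot's axes. Three claws on the flange (undersides 9, tops 15 mm above it, reaching in to 47.5 mm from the axis), open slots at 0, 120, 240 deg from x. Claws are closed at their clockwise end. From above, the lid lifts free with its x from 13 deg clockwise to 6 deg anticlockwise of this x; turning on anticlockwise, it stops there.
- tray: Shallow steel drip tray, fixed, 190 mm (its x) by 170 mm (its y), floor 3 mm thick, rim 14 mm high, walls 3 mm; origin at the centre of its underside, z up.
- rack: Fixed wire drying rack; origin at the bench, x to its back, z up. Two rails along x (50 mm apart, 24 mm high, wire dia 5.6) carry two hoops 64 mm apart that lean back 15 deg from upright (50 wide, tops 109 mm high). In front of each hoop is a slot closed by a low cross wire 29 mm high. A strainer plate fills the rear slot; the front slot is free. Ends at x = -52 and 112 mm.
- rack_slot (a point): Where lid_center comes to be with the lid home in the front slot, 70 mm up; the rack's axes (-x is the open front). There the lid's z points to -x and about 15 deg up, its rim rests on the rails behind the low wire, its plug leans on the hoop; handle bar in the upright plane of x, either end up. Free play along x: about 3 mm to the back, 7 mm to the front. It goes in along the lean of the hoop.
- specs: Bystander: black spectacles, 125 mm wide, 140 mm long, 45 mm high; origin under the middle of the front.
- driver: Bystander: small screwdriver, 150 mm long, lying.
- blank: Bystander: round lens blank, dia 70 mm, 14 mm thick.
- spray: Bystander: small bottle, dia 42 mm, 110 mm high.
- cup: Bystander: white cup, dia 72 mm, 70 mm high.
- pliers: Bystander: pliers, 115 mm long, lying.
- ruler: Bystander: white ruler, 150 by 22 by 4 mm.
There are look-alikes about, which are no part of the job. What is shaped like the rack but blue is not meant.

How it is judged (in metres and radians):
On the way, in this order (a step that is already met when the one before it is completed fails the run):
1. the lid has been turned out from under the claws and lifted clear of the pot (z of lid_center in the frame of pot above 0.15 m and horizontal distance between lid_center and pot below 0.06 m and contact force between lid and pot below 0.1 N).
2. the lid lies flat and still in the drip tray, let go (x of lid_center in the frame of tray between -0.05 and 0.05 m and y of lid_center in the frame of tray between -0.045 and 0.045 m and z of lid_center in the frame of tray below 0.038 m and angle between lid_center's own z axis and vertical below 0.1 rad and linear speed of lid below 0.03 m/s and contact force between lid and the fingers below 0.05 N), for 0.2 s.
At the end, for the whole second after the job is handed in: The lid stands at rest, released, on edge in the front slot of the rack, handle to the open front: its half-way point within 12 mm along x, 10 mm sideways and 4 mm in height of home, its axis 5 to 28 deg above level and within 11 deg of square to the slot (x of lid_handle in the frame of rack_slot below -0.004 m and x of lid_center in the frame of rack_slot between -0.012 and 0.012 m and y of lid_center in the frame of rack_slot between -0.01 and 0.01 m and z of lid_center in the frame of rack_slot between -0.004 and 0.004 m and angle between lid_center's own z axis and vertical between 1.08 and 1.48 rad and angle between the z axis of lid_center and the y axis of rack_slot, either way round above 1.37 rad and linear speed of lid below 0.02 m/s and angular speed of lid below 0.2 rad/s and contact force between lid and the fingers below 0.05 N); the robot touches nothing.
It fails at once if the lid is forced against the pot (over 60 N) (contact force between lid and pot above 60 N).
It fails at once if the lid is dropped (moving over 0.45 m/s, about a 10 mm fall, out of the fingers) (linear speed of lid above 0.45 m/s and contact force between lid and the fingers below 0.01 N).
It fails at once if another thing on the bench is moved by more than 30 mm (distance of any of specs, driver, blank, spray, cup, pliers, ruler from where it was at the start of the episode above 0.03 m).
It also fails if it takes over 54 s, if anything falls off the work surface, if the arm or the gripper's body presses on something with over 40 N, if the wrist force passes 120 N, or if a joint passes its speed limit or range.

ROBOT

A 7-joint arm with a two-finger parallel gripper is mounted at the origin on the work surface. World frame = base frame: x ahead of the robot, y to its left, z up, the work surface at z = 0. Lengths are in mm, angles in rad, forces in N, time in s.
With the tool pointing down it reaches from about 350 to 900 mm from the base axis. Payload 8.1 kg.
Tool frame: the origin (TCP) lies at the very end of the fingers, on their centre line; the grasp point (between the pads) lies 19 mm behind it; z points along the fingers, y is the line along which they close (so a half turn about z gives the same grasp; the last joint's range is limited). The gripper opens to 85 mm and grips with 20 to 120 N. Pads are 22 mm wide; open, the fingers measure 114 mm over their backs; the gripper's body (76 mm by 85 mm) begins 54 mm behind the grasp point. The pads swing forward as they close: fully open they stand 13 mm farther back than shut.
Start: joints at [-1.236, 0.434, 0.025, 1.573, -0.012, 1.134, -0.075], TCP at [264.995, 566.056, 231.323] pointing down, gripper open.
Joint ranges: [-2.62, 2.62], [-0.44, 2.09], [-1.27, 1.32], [0.08, 2.57], [-1.32, 4.46], [0.12, 2], [-2.74, 2.74]. Speed limits (rad/s): [2.22, 2.22, 3.01, 3.01, 3.14, 3.14, 3.14].

INTERFACE

Orientations are given as a rotation vector (axis times angle).
In Python, from bench import * gives the robot as it stands. The module is installed in compiled form; this text tells all that it offers.
- The arm moves only by the tool play_rows, never from a script. Its argument "targets" is a list of rows, each a list of 5 numbers: the opening in per cent of the stroke, from 0 (shut) to 100 (fully open), then the shift along the world's x, y, z in cm, then the turn about the world's z in degrees. In form: [[fingers, x, y, z, turn], ...]. A call has 1 to 8 rows; each row is the pose to reach, as a shift and turn from the pose commanded when the call began; what a row does not reach only later rows make up. A row lasts 1/8 s, in which the tool goes at most 62.5 mm and 10.7 degrees, less where a joint would pass 70% of its speed; a pose out of reach is approached as far as the arm can. A call with a gripper value outside its range is refused whole. The fingers move at their own pace and stop on an object; "grip_force" is the grip in N (left out, the last holds). Time passes only in rows, so rows that repeat a pose let the fingers close. It gives the time, the measured TCP pose, the force, the opening and the grip force at its end, in the units of the state.
- get_obs(): the state, without advancing time (a new reading comes with each control period).
- camera(name): name is "side" or "top"; returns the picture (400x640x3 uint8, red, green, blue); there is no depth.
- get_calibration(name): a dict with "mtx" (3x3 intrinsics, pixels), "extrinsics" (4x4, takes a point from camera to world coordinates). Camera axes: x right, y down, z forward; pixel columns grow to the right and rows downward; lengths in mm; the calibration is good to about 2 mm. A picture is of the moment at which its call begins. get_calibration takes no time and is no camera call.
- sign_off(): hands the job in; it is judged then, once.
Trained networks look in the newest picture that a camera, given by its name, has taken for a name from the list of things; names that differ only in an ending like _2 or _b are one class to them, and where a whole thing is asked for, a point or a joint stands for the part that bears it (a point fixed in the world has none). Each returns a list of dicts, best first, with "conf" (0 to 1); they miss things now and then, are a little off and sometimes report something else, mostly with a low value. They report only what shows in the picture. A call takes as long as a camera call. They do not tell look-alikes from the thing itself.
- silhouettes(camera, query): "pixels" (400x640 bool, what is visible of it) and "rect" ([left, top, right, bottom] in pixels, round what is visible of it).
The state is a dict: "t": time; "joint_positions": joint angles; "joint_vel": joint speeds; "tau": joint torques, N m; "eef_pos": TCP position; "ee_rot": TCP orientation; "ft_force": force on the tool from outside, world axes, zero at the start; "ft_torque": the same for the moment, N m; "width": finger opening in mm; "grasp_force": force on a finger pad.
Only numpy, scipy, OpenCV 4.12 (cv2) and the standard library are available. Lean on these libraries where they do the work, as an engineer would, in place of code of your own. Each camera call takes 0.05 s, during which the arm holds its last target. There are 200 camera calls.

## Working session

There is one attempt and no reset: what is moved stays moved. The work goes in short steps, Python scripts to look and compute and a tool call to move; the robot and the scene stay as the last step left them, time stands still between calls to the robot, and variables do not carry over. Pictures are saved under pics/ and viewed, at most 10 in all, crops included, and the job is handed in when it is done.

Besides the shell and the picture viewer there is one more tool, called after ">>>" as name(argument=value, ...), one argument or row to a line, values as JSON. play_rows: Moves the arm, as the interface text tells. Its arguments: {"type":"object","properties":{"targets":{"type":"array","items":{"type":"array","items":{"type":"number"}}},"grip_force":{"type":"number"}},"required":["targets"]}

```bash
mkdir -p pics; cat > h.py <<'E'
from bench import *
import numpy as np, cv2
def cal(n):
    c=get_calibration(n); return np.array(c["mtx"],float),np.array(c["extrinsics"],float)
def proj(n,P):
    K,T=cal(n); P=np.atleast_2d(np.array(P,float)); Ti=np.linalg.inv(T)
    c=P@Ti[:3,:3].T+Ti[:3,3]; q=c@K.T; return q[:,:2]/q[:,2:]
def ray(n,uv):
    K,T=cal(n); d=np.linalg.inv(K)@np.array([uv[0],uv[1],1.]); return T[:3,3],T[:3,:3]@d
def onz(n,uv,z):
    o,d=ray(n,uv); return o+d*(z-o[2])/d[2]
def save(n,f,box=None,s=1):
    im=camera(n)[:,:,::-1]
    if box: im=im[box[1]:box[3],box[0]:box[2]]
    cv2.imwrite('pics/'+f,cv2.resize(im,None,fx=s,fy=s,interpolation=cv2.INTER_CUBIC))
E
python3 - <<'E'
from h import *
save('top','top0.png'); save('side','side0.png')
for n in('top','side'):
    K,T=cal(n); print(n,K[0,0],T[:3,3].round(),T[:3,2].round(2))
    for q in('lid_center','pot','tray','rack'):
        for r in silhouettes(n,q)[:3]:
            m=r['pixels']; ys,xs=np.nonzero(m); print(n,q,round(r['conf'],2),np.round(r['rect']),m.sum(),xs.mean().round(1),ys.mean().round(1),onz(n,(xs.mean(),ys.mean()),0).round())
E
```

```text
top 367.9446285222569 [ 349.   59. 1096.] [ 0.07  0.02 -1.  ]
top lid_center 0.71 [441. 154. 477. 188.] 924 457.3 172.4 [ 500. -330.    0.]
top lid_center 0.29 [327. 131. 389. 196.] 3614 356.0 164.1 [527. -29.   0.]
top pot 0.66 [410. 143. 486. 213.] 2073 444.5 176.7 [ 487. -291.    0.]
top tray 0.74 [326. 130. 387. 197.] 3637 356.1 163.9 [527. -29.   0.]
top tray 0.55 [267.  97. 288. 118.] 285 276.4 109.0 [698. 212.   0.]
top rack 0.96 [242. 129. 278. 193.] 585 259.2 149.8 [572. 263.   0.]
top rack 0.73 [178. 121. 211. 185.] 494 193.1 137.7 [611. 466.   0.]
top rack 0.65 [216. 250. 267. 320.] 563 239.4 283.3 [174. 318.   0.]
side 437.2762275090257 [ 163. -903.  712.] [ 0.22  0.83 -0.51]
side lid_center 0.79 [378. 259. 426. 305.] 1243 400.8 284.0 [ 538. -180.    0.]
side lid_center 0.65 [278. 184. 303. 209.] 123 290.7 195.3 [373. 316.   0.]
side lid_center 0.61 [414. 213. 451. 236.] 264 432.0 222.7 [732.  35.   0.]
side pot 0.7 [361. 262. 447. 354.] 4630 402.9 318.7 [ 496. -284.    0.]
side tray 0.66 [329. 226. 420. 274.] 3145 372.1 247.9 [523. -27.   0.]
side rack 0.84 [315. 163. 372. 204.] 526 349.8 183.0 [582. 336.   0.]
side rack 0.84 [198. 173. 254. 218.] 634 228.3 195.2 [177. 379.   0.]
side rack 0.73 [312. 143. 355. 171.] 248 346.2 156.3 [636. 542.   0.]
```

View pics/top0.png

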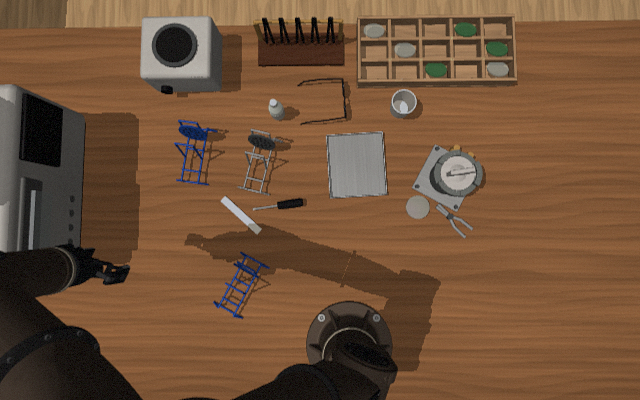

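View pics/side0.png

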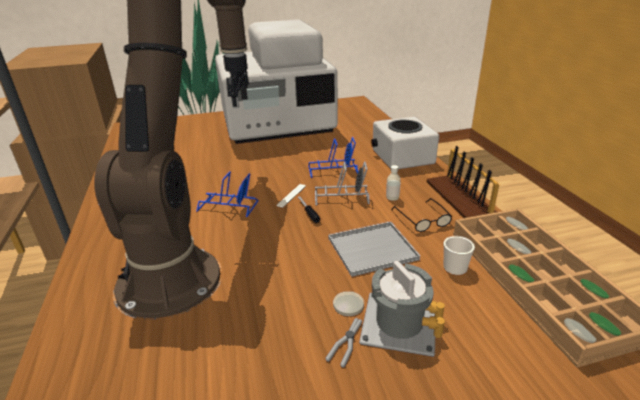

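The top view has three rack-shaped things: blue at (193,152), blue at (240,285) and grey wire at (259,160). The grey one fits the description; its strainer is at the top end (262,140), so its front faces the robot (−x). The lid on the pot is at about (458,173) and the tray at (356,164). I'll confirm both in one enlarged composite.

```bash
python3 - <<'E'
from h import *
t=camera('top')[:,:,::-1]; s=camera('side')[:,:,::-1]
def c(im,x,y,w,h,k): return cv2.resize(im[y:y+h,x:x+w],(w*k,h*k),interpolation=cv2.INTER_CUBIC)
a=np.hstack([c(t,410,138,80,60,5),c(t,225,125,80,60,5)[:, :400]])
b=np.hstack([c(s,365,255,80,60,5),c(s,303,155,80,60,5)])
cv2.imwrite('pics/crops.png',np.vstack([a,b]))
# tray outline
for n,q,z in(('top','tray',14),):
    r=silhouettes(n,q)[0]; ct=max(cv2.findContours(r['pixels'].astype('uint8'),0,2)[0],key=len)
    (cx,cy),_,_=cv2.minAreaRect(ct); print('tray',onz(n,(cx,cy),z).round(1)); 
    print([onz(n,p,z)[:2].round() for p in cv2.boxPoints(cv2.minAreaRect(ct))])
E
```

```text
tray [523.9 -28.9  14. ]
[array([616.,  66.]), array([ 627., -112.]), array([ 433., -122.]), array([422.,  54.])]
```

View pics/crops.png

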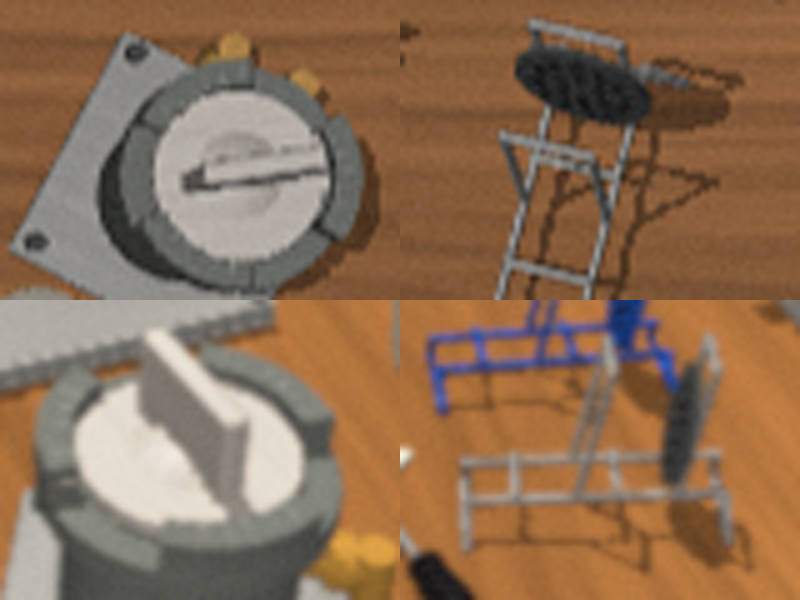

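```bash
cat > fit.py <<'E'
from h import *
from scipy.optimize import minimize
a=np.linspace(0,2*np.pi,60,endpoint=False)
def lidmodel(n,p,zb):
    x,y,t=p; R=np.array([[np.cos(t),-np.sin(t)],[np.sin(t),np.cos(t)]]); m=np.zeros((400*4,640*4),'uint8')
    D=np.vstack([np.c_[46*np.cos(a)+x,46*np.sin(a)+y,0*a+zb+z] for z in(16,20)])
    B=np.array([[sx*32,sy*6] for sx in(-1,1) for sy in(-1,1)])@R.T+[x,y]
    B=np.vstack([np.c_[B,0*B[:,0]+zb+z] for z in(20,60)])
    for Q in(D,B):
        h=cv2.convexHull(((proj(n,Q)+.5)*4).astype('float32')); cv2.fillConvexPoly(m,h.astype('int32'),1)
    return cv2.resize(m.astype('float32'),(640,400),interpolation=cv2.INTER_AREA)
def bar(p,zb):
    x,y,t=p; R=np.array([[np.cos(t),-np.sin(t)],[np.sin(t),np.cos(t)]])
    B=np.array([[-32,-6],[32,-6],[32,6],[-32,6]])@R.T+[x,y]; return np.c_[B,0*B[:,0]+zb+60]
E
python3 - <<'E'
from fit import *
M={n:silhouettes(n,'lid')[0]['pixels'] if 0 else silhouettes(n,'lid_center')[0]['pixels'] for n in('top','side')}
def cost(p):
    q=(p[0],p[1],p[2]); c=0
    for n in M: c+=np.abs(lidmodel(n,q,100)-M[n]).sum()/M[n].sum()
    return c
best=min((minimize(cost,[x0[0],x0[1],t],method='Nelder-Mead',options=dict(initial_simplex=[[x0[0],x0[1],t],[x0[0]+8,x0[1],t],[x0[0],x0[1]+8,t],[x0[0],x0[1],t+.25]])) for x0 in[onz('top',(457.3,172.4),120)] for t in(-1.3,-1.5,-1.7)),key=lambda r:r.fun)
p=best.x; print('lid',p.round(1),np.degrees(p[2]).round(1),best.fun)
for n in M: print(n,'bar top corners',proj(n,bar(p,100)).round(1).tolist())
e0,e1=onz('side',(413.3,277.5),160),onz('side',(395.2,261.2),160); print('side bar ends',e0.round(),e1.round())
f=onz('top',(436,145),8)-onz('top',(413,187),8); print('pot x ang',np.degrees(np.arctan2(f[1],f[0])))
u=(onz('top',(457,147.6),40)+onz('top',(471,154.4),40))/2; print('unions mid',u.round())
pts={'F':[(245.6,152),(264,156)],'R':[(251.4,129.6),(270,134)]}
F=[onz('top',q,106.5) for q in pts['F']]; R=[onz('top',q,106.5) for q in pts['R']]
print('hoops',[v[:2].round() for v in F+R]); d=(R[0]+R[1]-F[0]-F[1])/2; w=F[0]-F[1]
print('gap',np.linalg.norm(d),'width',np.linalg.norm(w),'ang',np.degrees(np.arctan2(d[1],d[0])),np.degrees(np.arctan2(-w[0],w[1])))
im=np.zeros((600,800,3),'uint8')
for n,(x,y),(ox) in(('top',(410,138),0),('side',(365,255),400)):
    I=cv2.resize(camera(n)[y:y+75,x:x+80,::-1],None,fx=5,fy=5,interpolation=cv2.INTER_CUBIC)
    for P in(bar(p,100),np.c_[46*np.cos(a)+p[0],46*np.sin(a)+p[1],0*a+120]):
        cv2.polylines(I,[((proj(n,P)+.5-[x,y])*5).astype('int32')],True,(0,0,255),1)
    im[:375,ox:ox+400]=I
cv2.imwrite('pics/fit.png',im[:375])
E
```

```text
lid [ 481.7 -293.2   -1.5] -84.9 0.47236377569172666
top bar top corners [[453.0, 174.4], [478.2, 172.0], [477.6, 167.4], [452.5, 169.7]]
side bar top corners [[393.1, 256.2], [409.3, 275.6], [414.9, 274.0], [398.4, 254.8]]
side bar ends [ 483. -333.  160.] [ 470. -278.  160.]
pot x ang -29.47506793730258
unions mid [ 556. -336.   40.]
hoops [array([545., 281.]), array([533., 230.]), array([607., 265.]), array([594., 214.])]
gap 63.38025976941828 width 51.79576764737262 ang -14.282666014566214 -12.700867562885348
```

View pics/fit.png

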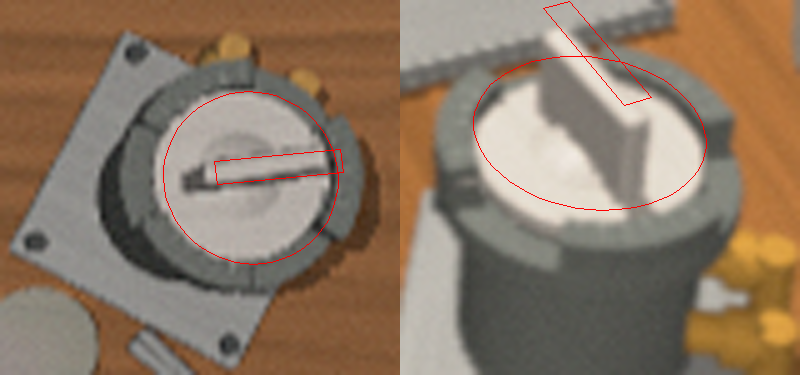

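```bash
python3 - <<'E'
from fit import *
M={n:silhouettes(n,'lid_center')[0]['pixels'] for n in('top','side')}
def cost(p): return sum(np.abs(lidmodel(n,p,88)-M[n]).sum()/M[n].sum() for n in M)
x0=onz('top',(457.3,172.4),108)[:2]
best=min((minimize(cost,[*x0,t],method='Nelder-Mead',options=dict(initial_simplex=[[x0[0],x0[1],t],[x0[0]+8,x0[1],t],[x0[0],x0[1]+8,t],[x0[0],x0[1],t+.25]])) for t in(-1.3,-1.5,-1.7)),key=lambda r:r.fun)
p=best.x; print('lid',p.round(1),np.degrees(p[2]).round(1),best.fun)
im=np.zeros((375,800,3),'uint8')
for n,(x,y),(ox) in(('top',(410,138),0),('side',(365,255),400)):
    I=cv2.resize(camera(n)[y:y+75,x:x+80,::-1],None,fx=5,fy=5,interpolation=cv2.INTER_CUBIC)
    for P in(bar(p,88),np.c_[46*np.cos(a)+p[0],46*np.sin(a)+p[1],0*a+108]):
        cv2.polylines(I,[((proj(n,P)+.5-[x,y])*5).astype('int32')],True,(0,0,255),1)
    im[:,ox:ox+400]=I
cv2.imwrite('pics/fit2.png',im); print(get_obs()['eef_pos'],get_obs()['ee_rot'])
from scipy.spatial.transform import Rotation as Ro
print(Ro.from_rotvec(get_obs()['ee_rot']).as_matrix().round(3))
E
```

```text
lid [ 484.1 -290.8   -1.4] -79.6 0.18059386194091162
[264.99808988 566.06757965 231.3610757 ] [6.82365503e-01 3.06656782e+00 1.55171288e-04]
[[-0.906  0.424  0.   ]
 [ 0.424  0.906  0.   ]
 [-0.     0.    -1.   ]]
```

View pics/fit2.png

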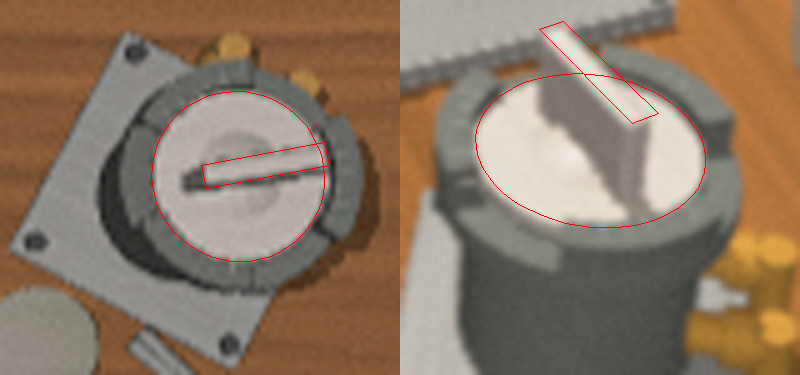

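The overlay fits: lid axis at about (484, −291), with its underside at z=88. The bar lies at about −83°, the pot's x at about −29° and the rack at about −13.5°. I'm moving over the pot now.

>>> play_rows(
  targets=[
    [50, 1.5, -6, 0, 0],
    [50, 3, -12, 0, -5],
    [50, 4.5, -18, 0, -10],
    [50, 6, -24, 0, -15],
    [50, 7.5, -30, 0, -20],
    [50, 9, -36, 0, -25],
    [50, 10.5, -42, 0, -30],
    [50, 12, -48, 0, -35],
  ],
  grip_force=40,
)

```text
t: 2.05
eef_pos: [385.4, 84.2, 231.8]
ee_rot: [1.576, 2.717, 0.002]
ft_force: [2.3, -0.3, 0.1]
width: 42.8
grasp_force: 0.0
```

>>> play_rows(
  targets=[
    [50, 1.5, -6, 0, -4],
    [50, 3, -12, 0, -8],
    [50, 4.5, -18, 0, -12],
    [50, 6, -24, 0, -16],
    [50, 7.5, -30, 0, -20],
    [50, 9, -35, -1, -23],
    [50, 9.9, -37.7, -2.5, -23],
    [50, 9.9, -37.7, -3, -23],
  ],
)

```text
t: 3.05
eef_pos: [483.5, -293.2, 200.4]
ee_rot: [-2.087, -2.348, 0.003]
ft_force: [0.7, -0.3, 0.5]
width: 42.4
grasp_force: 0.0
```

>>> play_rows(
  targets=[
    [50, 0, 0, -2, 0],
    [50, 0, 0, -4, 0],
    [50, 0, 0, -6, 0],
    [50, 0, 0, -7.5, 0],
    [50, 0, 0, -8.2, 0],
    [50, 0, 0, -8.2, 0],
  ],
)

```text
t: 3.8
eef_pos: [484.0, -290.7, 119.3]
ee_rot: [-2.083, -2.351, -0.0]
ft_force: [0.1, -0.7, -0.1]
width: 42.6
grasp_force: 0.0
```

```bash
python3 - <<'E'
from h import *
o=get_obs(); print(o['eef_pos'].round(1) if hasattr(o['eef_pos'],'round') else o['eef_pos'],o['ft_force'])
t=camera('top')[:,:,::-1]; s=camera('side')[:,:,::-1]
def c(im,x,y,w,h,k): return cv2.resize(im[y:y+h,x:x+w],(w*k,h*k),interpolation=cv2.INTER_CUBIC)
cv2.imwrite('pics/app.png',np.hstack([c(t,410,128,80,90,5),c(s,365,215,80,90,5)]))
E
```

```text
[ 484.  -290.7  119.3] [ 0.09650865 -0.69189666 -0.12457992]
```

View pics/app.png

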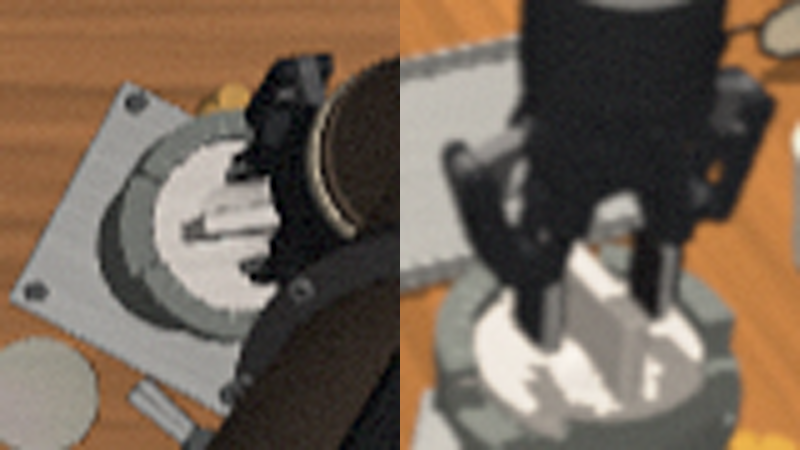

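The picture shows the two fingers straddling the bar, with the bar centred between them, over the lid at about (455,172) in the top view. I'm closing on it now.

>>> play_rows(
  targets=[
    [20, 0, 0, 0, 0],
    [12, 0, 0, 0, 0],
    [5, 0, 0, 0, 0],
    [0, 0, 0, 0, 0],
    [0, 0, 0, 0, 0],
    [0, 0, 0, 0, 0],
  ],
  grip_force=35,
)

```text
t: 4.65
eef_pos: [484.3, -291.2, 119.9]
ee_rot: [2.083, 2.351, 0.001]
ft_force: [-0.9, 1.3, 5.7]
width: 11.3
grasp_force: 36.5
```

>>> play_rows(
  targets=[
    [0, 0, 0, 0, 4],
    [0, 0, 0, 0, 8],
    [0, 0, 0, 0, 12],
    [0, 0, 0, 0, 16],
    [0, 0, 0, 0, 20],
    [0, 0, 0, 0, 24],
  ],
)

```text
t: 5.4
eef_pos: [484.5, -291.3, 119.9]
ee_rot: [1.546, 2.733, 0.0]
ft_force: [-0.5, 0.3, 4.6]
width: 11.3
grasp_force: 36.3
```

>>> play_rows(
  targets=[
    [0, 0, 0, 0, 4],
    [0, 0, 0, 0, 8],
    [0, 0, 0, 0, 12],
    [0, 0, 0, 0, 16],
    [0, 0, 0, 0, 20],
    [0, 0, 0, 0, 24],
    [0, 0, 0, 0, 27],
    [0, 0, 0, 0, 27],
  ],
)

```text
t: 6.4
eef_pos: [484.4, -291.3, 119.9]
ee_rot: [0.868, 3.018, -0.0]
ft_force: [-0.0, -0.0, 6.2]
width: 11.5
grasp_force: 36.8
```

```bash
python3 - <<'E'
from h import *
o=get_obs(); print(o['ft_force'],o['ft_torque'])
t=camera('top')[:,:,::-1]; s=camera('side')[:,:,::-1]
def c(im,x,y,w,h,k): return cv2.resize(im[y:y+h,x:x+w],(w*k,h*k),interpolation=cv2.INTER_CUBIC)
cv2.imwrite('pics/turned.png',np.hstack([c(t,410,128,80,90,5),c(s,365,235,80,90,5)]))
E
```

```text
[-0.0307474  -0.01935787  6.22009815] [0.01141739 0.09645791 0.21164203]
```

View pics/turned.png

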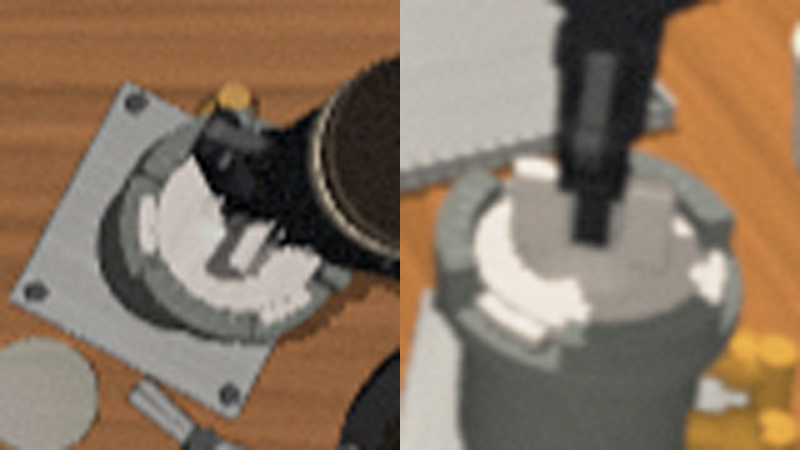

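The lugs now show white in the open slots: left at (440,173) in the top view, and (468,299) and (507,291) in the side view. There's a small turning moment, so I'll back off 3° and lift gently.

>>> play_rows(
  targets=[
    [0, 0, 0, 0, -1.5],
    [0, 0, 0, 0, -3],
    [0, 0, 0, 0, -3],
    [0, 0, 0, 0.2, -3],
    [0, 0, 0, 0.4, -3],
    [0, 0, 0, 0.7, -3],
  ],
)

```text
t: 7.25
eef_pos: [483.7, -290.7, 126.2]
ee_rot: [-0.947, -2.995, -0.0]
ft_force: [0.9, -0.1, -2.7]
width: 11.4
grasp_force: 35.4
```

>>> play_rows(
  targets=[
    [0, 0, 0, 0.6, 0],
    [0, 0, 0, 1.2, 0],
    [0, 0, 0, 2, 0],
    [0, 0, 0, 3, 0],
    [0, 0, 0, 4.2, 0],
    [0, 0, 0, 5.4, 0],
    [0, 0, 0, 6.5, 0],
    [0, 0, 0, 6.5, 0],
  ],
)

```text
t: 8.25
eef_pos: [484.5, -291.3, 192.4]
ee_rot: [0.946, 2.994, -0.0]
ft_force: [0.1, -0.5, -3.0]
width: 11.6
grasp_force: 35.5
```

```bash
python3 - <<'E'
from h import *
o=get_obs(); print(o['eef_pos'],o['ft_force'],o['ee_rot'])
t=camera('top')[:,:,::-1]; s=camera('side')[:,:,::-1]
def c(im,x,y,w,h,k): return cv2.resize(im[y:y+h,x:x+w],(w*k,h*k),interpolation=cv2.INTER_CUBIC)
cv2.imwrite('pics/lift.png',np.hstack([c(t,320,118,200,150,2),c(s,310,175,160,120,3)[:300,:400]]))
E
```

```text
[ 484.52422221 -291.25483054  192.39023003] [ 0.09522514 -0.46263438 -3.04665384] [ 9.46376894e-01  2.99367613e+00 -1.49559998e-04]
```

>>> play_rows(
  targets=[
    [0, 0.4, 3, 0, 2],
    [0, 1, 8, 0, 6],
    [0, 2, 14, 0, 12],
    [0, 3, 20, -1, 17],
    [0, 3.7, 24.5, -3, 21],
    [0, 4, 26.2, -6, 21.5],
    [0, 4, 26.2, -9, 21.5],
    [0, 4, 26.2, -11.5, 21.5],
  ],
)

```text
t: 9.35
eef_pos: [523.3, -28.5, 74.7]
ee_rot: [-0.37, -3.118, 0.0]
ft_force: [-0.7, -0.8, -1.5]
width: 11.5
grasp_force: 35.4
```

>>> play_rows(
  targets=[
    [0, 0, 0, -1.3, 0],
    [0, 0, 0, -2.5, 0],
    [0, 0, 0, -3.3, 0],
    [0, 0, 0, -3.8, 0],
    [0, 0, 0, -4.1, 0],
    [0, 0, 0, -4.1, 0],
  ],
)

```text
t: 10.1
eef_pos: [524.1, -29.0, 35.4]
ee_rot: [0.372, 3.119, 0.0]
ft_force: [-0.4, -0.7, -2.2]
width: 11.2
grasp_force: 35.4
```

>>> play_rows(
  targets=[
    [0, 0, 0, -0.1, 0],
    [0, 0, 0, -0.15, 0],
    [5, 0, 0, -0.15, 0],
    [10, 0, 0, -0.15, 0],
    [18, 0, 0, -0.15, 0],
    [25, 0, 0, -0.15, 0],
    [35, 0, 0, -0.15, 0],
    [35, 0, 0, -0.15, 0],
  ],
)

```text
t: 11.1
eef_pos: [524.0, -29.0, 33.8]
ee_rot: [-0.372, -3.119, 0.0]
ft_force: [-0.1, -0.7, -0.5]
width: 29.8
grasp_force: 0.0
```

```bash
python3 - <<'E'
from h import *
o=get_obs(); print(o['eef_pos'],o['ft_force'],o['width'],o['grasp_force'])
t=camera('top')[:,:,::-1]; s=camera('side')[:,:,::-1]
def c(im,x,y,w,h,k): return cv2.resize(im[y:y+h,x:x+w],(w*k,h*k),interpolation=cv2.INTER_CUBIC)
cv2.imwrite('pics/tray.png',np.hstack([c(t,316,118,80,90,5),c(s,335,205,80,90,5)]))
E
```

```text
[523.96868835 -28.97917522  33.76233489] [-0.06078889 -0.71655311 -0.49694186] 29.80505906315973 0.0
```

View pics/tray.png

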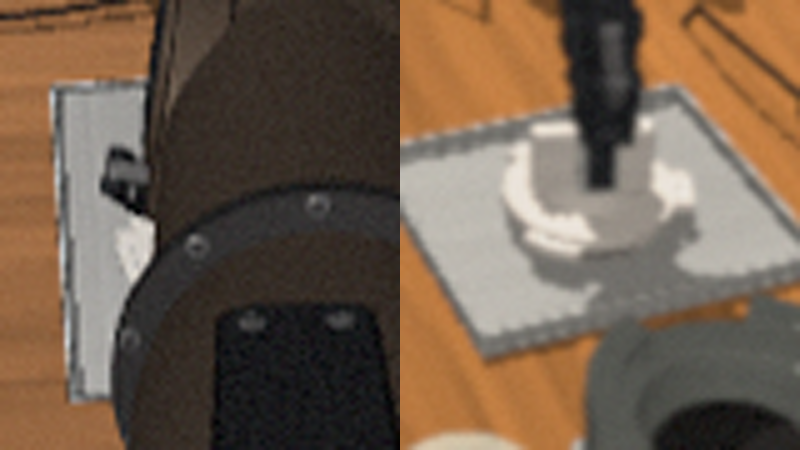

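The lid lies flat near the middle of the tray, and the fingers are open around its bar. For the fresh hold I'll grip low at the bar's +x end (the end towards the rack's back) so the lid can swing down under its own weight.

>>> play_rows(
  targets=[
    [35, 1.6, -0.4, 0, 0],
    [35, 3.3, -0.8, 0, 0],
    [35, 3.3, -0.8, -0.4, 0],
    [35, 3.3, -0.8, -0.7, 0],
    [15, 3.3, -0.8, -0.7, 0],
    [5, 3.3, -0.8, -0.7, 0],
    [0, 3.3, -0.8, -0.7, 0],
    [0, 3.3, -0.8, -0.7, 0],
  ],
  grip_force=20,
)

```text
t: 12.2
eef_pos: [556.9, -36.9, 26.8]
ee_rot: [-0.372, -3.12, -0.0]
ft_force: [0.5, -1.1, -2.7]
width: 11.4
grasp_force: 21.7
```

>>> play_rows(
  targets=[
    [0, 0, 0, 0, 0],
    [0, 0, 0, 0.5, 0],
    [0, 0, 0, 1, 0],
    [0, 0, 0, 1.6, 0],
    [0, 0, 0, 2.4, 0],
    [0, 0, 0, 3.2, 0],
    [0, 0, 0, 4, 0],
    [0, 0, 0, 4, 0],
  ],
)

```text
t: 13.2
eef_pos: [557.5, -37.0, 67.6]
ee_rot: [0.371, 3.118, 0.0]
ft_force: [-0.1, 0.4, -2.1]
width: 11.6
grasp_force: 21.8
```

```bash
python3 - <<'E'
from h import *
o=get_obs(); print(o['eef_pos'],o['ft_force'],o['ft_torque'],o['width'])
s=camera('side')[:,:,::-1]; t=camera('top')[:,:,::-1]
def c(im,x,y,w,h,k): return cv2.resize(im[y:y+h,x:x+w],(w*k,h*k),interpolation=cv2.INTER_CUBIC)
cv2.imwrite('pics/lift2.png',c(s,330,175,110,100,5))
E
```

```text
[557.54103394 -36.97472026  67.63963773] [-0.13605884  0.41275893 -2.0716626 ] [-0.01856854 -0.07801976 -0.06465211] 11.568354958238256
```

View pics/lift2.png

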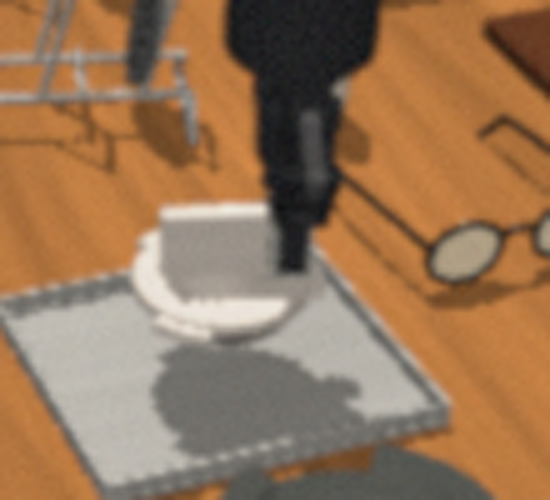

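The lid held level at 20 N and did not swing, so it has to be pivoted against something. I'll put it back in the tray, regrip at the middle of the bar, and tip it with the front hoop's top wire under the plug. I'll also check the hoop position against the side view.

>>> play_rows(
  targets=[
    [0, 0, 0, -1.2, 0],
    [0, 0, 0, -2.4, 0],
    [0, 0, 0, -3.3, 0],
    [0, 0, 0, -3.9, 0],
    [0, 0, 0, -4.05, 0],
    [8, 0, 0, -4.05, 0],
    [20, 0, 0, -4.05, 0],
    [30, 0, 0, -4.05, 0],
  ],
)

```text
t: 14.3
eef_pos: [557.3, -36.9, 26.4]
ee_rot: [0.372, 3.119, 0.0]
ft_force: [1.0, 0.8, -0.9]
width: 25.2
grasp_force: 0.0
```

>>> play_rows(
  targets=[
    [35, -1.6, 0.4, 0, 0],
    [35, -3.2, 0.8, 0, 0],
    [35, -3.2, 0.8, 0, 0],
    [15, -3.2, 0.8, 0, 0],
    [5, -3.2, 0.8, 0, 0],
    [0, -3.2, 0.8, 0, 0],
    [0, -3.2, 0.8, 0, 0],
    [0, -3.2, 0.8, 0, 0],
  ],
)

```text
t: 15.3
eef_pos: [525.8, -29.1, 26.5]
ee_rot: [0.372, 3.118, 0.0]
ft_force: [2.5, 0.2, -0.1]
width: 11.7
grasp_force: 22.1
```

>>> play_rows(
  targets=[
    [0, 0, 0, 1, 0],
    [0, 0, 0, 3, 0],
    [0, 0, 0, 6, 0],
    [0, 0, 0, 9, 0],
    [0, 0, 0, 12, 0],
    [0, 0, 0, 13, 0],
  ],
  grip_force=20,
)

```text
t: 16.05
eef_pos: [525.0, -28.8, 157.9]
ee_rot: [0.371, 3.118, 0.001]
ft_force: [0.2, 0.4, -2.2]
width: 11.5
grasp_force: 21.9
```

```bash
cat > rack.py <<'E'
from h import *
import sys
# rack wires: u,v along rack x,y from hoop-top centre H
def W(H,ang,u,v,z): 
    a=np.radians(ang); return [H[0]+u*np.cos(a)-v*np.sin(a),H[1]+u*np.sin(a)+v*np.cos(a),z]
E
python3 - <<'E'
from rack import *
H=(539,255.5);A=-13.5
o=get_obs(); print(o['eef_pos'],o['ft_force'],o['width'])
for n in('side','top'):
    print(n,'F',proj(n,[W(H,A,0,25,106.2),W(H,A,0,-25,106.2)]).round(1).tolist(),'R',proj(n,[W(H,A,64,25,106.2),W(H,A,64,-25,106.2)]).round(1).tolist())
    im=camera(n)[:,:,::-1].copy() 
    k=silhouettes(n,'rack'); print([ (round(r['conf'],2),np.round(r['rect']).tolist()) for r in k[:3]])
    for u,c in((0,(0,0,255)),(64,(0,255,0))):
        P=[W(H,A,u-22,25,24),W(H,A,u,25,106.2),W(H,A,u,-25,106.2),W(H,A,u-22,-25,24)]
        im=cv2.resize(im,None,fx=1,fy=1)
    x,y={'side':(303,150),'top':(225,120)}[n]
    I=cv2.resize(im[y:y+75,x:x+80],None,fx=5,fy=5,interpolation=cv2.INTER_CUBIC)
    for u,c in((0,(0,0,255)),(64,(0,255,0))):
        P=np.array([W(H,A,u-22,25,24),W(H,A,u,25,106.2),W(H,A,u,-25,106.2),W(H,A,u-22,-25,24)])
        cv2.polylines(I,[((proj(n,P)+.5-[x,y])*5).astype('int32')],False,c,1)
    cv2.imwrite('pics/rack_%s.png'%n,I)
import numpy as np
cv2.imwrite('pics/rackfit.png',np.hstack([cv2.imread('pics/rack_side.png'),cv2.imread('pics/rack_top.png')]))
E
```

```text
[525.01661318 -28.84170291 157.88198305] [ 0.19298155  0.40843241 -2.20283879] 11.489790601415601
side F [[344.5, 163.2], [345.8, 170.4]] R [[364.8, 162.4], [366.7, 169.6]]
[(0.93, [201.0, 172.0, 259.0, 219.0]), (0.8, [314.0, 160.0, 371.0, 206.0]), (0.59, [309.0, 140.0, 360.0, 175.0])]
top F [[245.9, 152.0], [263.6, 156.1]] R [[251.6, 129.5], [269.2, 133.6]]
[(0.76, [177.0, 123.0, 216.0, 187.0]), (0.62, [216.0, 254.0, 266.0, 318.0]), (0.58, [243.0, 130.0, 280.0, 193.0])]
```

View pics/rackfit.png

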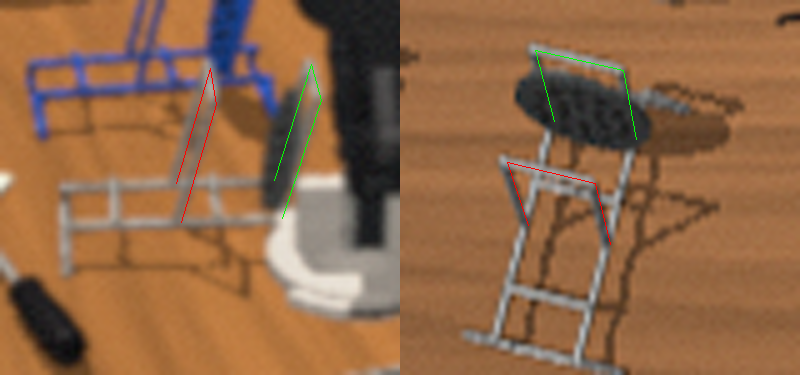

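The overlay lines up: the front hoop's top wire is at about (345,165) in the side view and (255,154) in the top view, matching H=(539, 255) to about 2 mm. I'm carrying the lid over the hoop now.

>>> play_rows(
  targets=[
    [0, 0, 3, 0, 0],
    [0, -0.3, 8, 0, 0],
    [0, -0.6, 13.5, 0, 0],
    [0, -0.9, 19, 0, 0],
    [0, -1.2, 24, 0, 0],
    [0, -1.4, 27.5, 0, 0],
    [0, -1.5, 29.1, -0.6, 0],
    [0, -1.5, 29.1, -1.2, 0],
  ],
)

```text
t: 17.25
eef_pos: [509.3, 262.0, 142.8]
ee_rot: [-0.369, -3.118, 0.002]
ft_force: [-0.4, -0.8, -3.0]
width: 11.5
grasp_force: 21.8
```

>>> play_rows(
  targets=[
    [0, 0, 0, 0, 0],
    [0, 0, 0, -0.5, 0],
    [0, 0, 0, -1, 0],
  ],
)

```text
t: 17.62
eef_pos: [510.1, 261.2, 134.5]
ee_rot: [-0.374, -3.119, -0.0]
ft_force: [-12.6, -3.6, 28.6]
width: 11.8
grasp_force: 26.4
```

```bash
cat > tilt.py <<'E'
from h import *
from scipy.optimize import minimize
from scipy.spatial.transform import Rotation as Ro
a=np.linspace(0,2*np.pi,48,endpoint=False)
A=-13.6
def parts():
    cyl=lambda r,z0,z1:np.vstack([np.c_[r*np.cos(a),r*np.sin(a),0*a+z] for z in(z0,z1)])
    L=[cyl(38,0,12),cyl(46,12,20)]
    for k in(0,120,240):
        t=np.radians(k)+np.radians(np.linspace(-17,17,6)); L.append(np.vstack([np.c_[r*np.cos(t),r*np.sin(t),0*t+z] for r in(44,54) for z in(12,18)]))
    L.append(np.array([[x,y,z] for x in(-32,32) for y in(-6,6) for z in(20,60)],float)); return L
PT=parts()
def mask(n,c,th):  # c: lid_center world, th: tilt (rack +x side up)
    R=Ro.from_euler('ZY',[A,-th],degrees=True).as_matrix(); m=np.zeros((800,1280),'uint8')
    for Q in PT:
        X=(Q-[0,0,30])@R.T+c; h=cv2.convexHull(((proj(n,X)+.5)*2).astype('float32')); cv2.fillConvexPoly(m,h.astype('int32'),1)
    return m[::2,::2]>0
def pivot(tcp,th,d=1.2,zg=42.8): # lid_center expected if pivot at P fixed on the pads
    R=Ro.from_euler('ZY',[A,-th],degrees=True).as_matrix(); return np.array(tcp)+[0,0,19]+R@np.array([-d,0,30-zg])
def look(ths=range(-10,101,5)):
    o=get_obs(); print('tcp',np.round(o['eef_pos'],1),'f',np.round(o['ft_force'],1),'tau',np.round(o['ft_torque'],2))
    for n in('side','top'):
        camera(n); r=silhouettes(n,'lid_center')
        print(n,[(round(q['conf'],2),np.round(q['rect']).astype(int).tolist(),int(q['pixels'].sum())) for q in r[:3]])
        for q in r[:2]:
            M=q['pixels']; 
            # share of seen pixels explained, and IoU in the rect
            s=sorted(((np.logical_and(M,m).sum()/np.logical_or(M,m).sum()).round(2),(np.logical_and(M,m).sum()/max(M.sum(),1)).round(2),t) for t in ths for m in[mask(n,pivot(o['eef_pos'],t),t)])[::-1][:4]
            print('  IoU,cover,tilt',[tuple(map(float,v)) for v in s])
E
python3 -c "
from tilt import *
look()"
```

```text
tcp [510.1 261.2 134.5] f [-12.6  -3.6  28.6] tau [-1.08  2.38 -0.12]
side [(0.78, [321, 147, 354, 177], 491)]
  IoU,cover,tilt [(0.76, 0.99, 0.0), (0.75, 0.97, -5.0), (0.74, 0.96, 5.0), (0.7, 0.94, 10.0)]
top [(0.64, [252, 144, 272, 177], 296), (0.45, [389, 89, 417, 117], 570)]
  IoU,cover,tilt [(0.26, 0.96, 5.0), (0.26, 0.95, 10.0), (0.25, 0.94, 0.0), (0.24, 0.91, 15.0)]
  IoU,cover,tilt [(0.0, 0.0, 100.0), (0.0, 0.0, 95.0), (0.0, 0.0, 90.0), (0.0, 0.0, 85.0)]
```

The lid reached the hoop at z≈135 and the force rose to about 29 N without clear tilting, because this deep hold grips too wide a patch and the fingertips are close to the disc. I'll go back to the tray and take a shallow hold near the bar's top, which pivots more easily.

>>> play_rows(
  targets=[
    [0, 0, 0, 1.5, 0],
    [0, 0, 0, 2.5, 0],
    [0, 0.3, -5, 2.5, 0],
    [0, 0.6, -11, 2.5, 0],
    [0, 0.9, -17, 2.5, 0],
    [0, 1.2, -23, 1.5, 0],
    [0, 1.5, -28, -1, 0],
    [0, 1.5, -29.1, -4, 0],
  ],
)

```text
t: 18.82
eef_pos: [526.2, -33.4, 95.2]
ee_rot: [0.38, 3.115, -0.002]
ft_force: [0.5, 1.3, -2.4]
width: 11.7
grasp_force: 22.1
```

>>> play_rows(
  targets=[
    [0, 0, 0, -2, 0],
    [0, 0, 0, -4, 0],
    [0, 0, 0, -5.6, 0],
    [0, 0, 0, -6.4, 0],
    [0, 0, 0, -6.7, 0],
    [0, 0, 0, -6.75, 0],
    [6, 0, 0, -6.75, 0],
    [14, 0, 0, -6.75, 0],
  ],
)

```text
t: 19.82
eef_pos: [525.3, -28.9, 27.2]
ee_rot: [0.372, 3.119, 0.0]
ft_force: [-0.4, 0.7, -2.2]
width: 11.8
grasp_force: 2.6
```

>>> play_rows(
  targets=[
    [25, 0, 0, 0, 0],
    [30, -0.3, 0.1, 0.7, 0],
    [30, -0.6, 0.1, 1.3, 0],
    [15, -0.6, 0.1, 1.3, 0],
    [5, -0.6, 0.1, 1.3, 0],
    [0, -0.6, 0.1, 1.3, 0],
    [0, -0.6, 0.1, 1.3, 0],
    [0, -0.6, 0.1, 1.3, 0],
  ],
)

```text
t: 20.82
eef_pos: [519.2, -27.8, 40.5]
ee_rot: [0.372, 3.119, 0.001]
ft_force: [-3.1, 1.0, 10.6]
width: 11.5
grasp_force: 23.2
```

>>> play_rows(
  targets=[
    [0, 0, 0, 2, 0],
    [0, 0, 1, 6, 0],
    [0, -0.2, 4, 10, 0],
    [0, -0.5, 9, 12.5, 0],
    [0, -0.8, 15, 12.5, 0],
    [0, -1.1, 21, 12.5, 0],
    [0, -1.5, 26.5, 12.5, 0],
    [0, -1.7, 29.2, 12.5, 0],
  ],
)

```text
t: 21.82
eef_pos: [500.6, 268.0, 164.3]
ee_rot: [-0.365, -3.119, -0.001]
ft_force: [0.1, -0.7, -2.3]
width: 11.7
grasp_force: 21.4
```

```bash
python3 -c "
import tilt
from tilt import *
p0=tilt.pivot
tilt.pivot=lambda tcp,th:p0(np.array(tcp)-[0,0,5.5],th,-5,51)
tilt.look(range(-15,31,3))"
```

```text
tcp [500.6 268.  164.3] f [ 0.1 -0.7 -2.3] tau [-0.04  0.03  0.02]
side [(0.74, [320, 142, 351, 169], 457)]
  IoU,cover,tilt [(0.73, 1.0, -3.0), (0.72, 0.99, 3.0), (0.72, 0.99, 0.0), (0.72, 0.99, -6.0)]
top [(0.59, [246, 142, 263, 182], 377)]
  IoU,cover,tilt [(0.34, 1.0, 6.0), (0.34, 1.0, 3.0), (0.33, 0.98, 9.0), (0.33, 0.98, 0.0)]
```

>>> play_rows(
  targets=[
    [0, 0, 0, -0.8, 0],
    [0, 0, 0, -1.4, 0],
    [0, 0, 0, -1.6, 0],
    [0, -0.2, 0.1, -1.8, 0],
    [0, -0.4, 0.1, -2, 0],
    [0, -0.6, 0.2, -2.2, 0],
    [0, -0.85, 0.25, -2.4, 0],
  ],
)

```text
t: 22.9
eef_pos: [493.8, 265.1, 141.3]
ee_rot: [0.374, 3.119, -0.001]
ft_force: [-2.1, -4.1, 5.0]
width: 11.7
grasp_force: 23.6
```

```bash
cat >> tilt.py <<'E'
def look2(ths):
    global pivot
    p0=pivot
    pivot=lambda tcp,th:p0(np.array(tcp)-[0,0,5.5],th,-5,51)
    look(ths); pivot=p0
E
python3 -c "
from tilt import *
look2(range(-15,40,5))"
```

```text
tcp [493.8 265.1 141.3] f [-2.1 -4.1  5. ] tau [-0.95  0.09 -0.14]
side [(0.67, [322, 150, 349, 176], 463)]
  IoU,cover,tilt [(0.74, 1.0, 10.0), (0.74, 0.99, 15.0), (0.73, 0.99, 5.0), (0.71, 0.97, 20.0)]
top [(0.91, [250, 143, 268, 181], 354)]
  IoU,cover,tilt [(0.33, 0.99, 15.0), (0.32, 0.98, 10.0), (0.31, 0.94, 20.0), (0.3, 0.93, 5.0)]
```

>>> play_rows(
  targets=[
    [0, -0.4, 0.1, -0.4, 0],
    [0, -0.7, 0.2, -0.85, 0],
    [0, -1, 0.25, -1.35, 0],
    [0, -1.25, 0.3, -1.85, 0],
    [0, -1.45, 0.35, -2.4, 0],
    [0, -1.65, 0.4, -2.95, 0],
    [0, -1.65, 0.4, -2.95, 0],
  ],
)

```text
t: 23.98
eef_pos: [476.6, 269.8, 111.1]
ee_rot: [-0.373, -3.118, 0.001]
ft_force: [-2.8, -0.6, 0.3]
width: 12.0
grasp_force: 27.2
```

```bash
python3 -c "
from tilt import *
look2(range(0,80,5))"
```

```text
tcp [476.6 269.8 111.1] f [-2.8 -0.6  0.3] tau [-0.42  0.46 -0.14]
side [(0.86, [319, 150, 348, 184], 481)]
  IoU,cover,tilt [(0.79, 0.99, 40.0), (0.77, 0.97, 45.0), (0.74, 0.95, 35.0), (0.74, 0.94, 50.0)]
top [(0.54, [249, 149, 272, 182], 297)]
  IoU,cover,tilt [(0.33, 0.88, 65.0), (0.33, 0.85, 70.0), (0.33, 0.8, 75.0), (0.32, 0.92, 55.0)]
```

>>> play_rows(
  targets=[
    [0, -0.1, 0, -0.55, 0],
    [0, -0.2, 0.05, -1.1, 0],
    [0, -0.2, 0.05, -1.7, 0],
    [0, -0.2, 0.05, -2.25, 0],
    [0, -0.1, 0, -2.85, 0],
    [0, 0, 0, -3.4, 0],
    [0, 0.2, -0.05, -4, 0],
    [0, 0.2, -0.05, -4, 0],
  ],
)

```text
t: 25.18
eef_pos: [477.3, 270.8, 70.7]
ee_rot: [-0.37, -3.117, 0.0]
ft_force: [-6.2, 1.4, -1.6]
width: 11.4
grasp_force: 33.4
```

```bash
python3 -c "
from tilt import *
look2(range(30,100,4))"
```

```text
tcp [477.3 270.8  70.7] f [-6.2  1.4 -1.6] tau [ 0.33  1.25 -0.13]
side [(0.74, [330, 157, 345, 192], 312)]
  IoU,cover,tilt [(0.59, 1.0, 78.0), (0.58, 0.97, 82.0), (0.57, 0.98, 74.0), (0.55, 0.92, 86.0)]
top [(0.71, [251, 152, 275, 172], 266)]
  IoU,cover,tilt [(0.37, 0.89, 74.0), (0.37, 0.87, 78.0), (0.37, 0.83, 82.0), (0.36, 0.92, 70.0)]
```

Tilt is about 76°, lateral offset is under 1 mm, and the plug lies against the hoop. I'll ease forward a little and lower it along the lean.

>>> play_rows(
  targets=[
    [0, -0.25, 0.05, 0, 0],
    [0, -0.45, 0.1, 0, 0],
    [0, -0.5, 0.1, -0.25, 0],
    [0, -0.6, 0.15, -0.5, 0],
    [0, -0.65, 0.15, -0.75, 0],
    [0, -0.7, 0.15, -1, 0],
    [0, -0.7, 0.15, -1, 0],
  ],
)

```text
t: 26.25
eef_pos: [471.9, 271.4, 61.1]
ee_rot: [-0.372, -3.119, 0.0]
ft_force: [-0.9, -0.4, -3.0]
width: 11.3
grasp_force: 33.2
```

```bash
python3 -c "
from tilt import *
look2(range(56,92,3))"
```

```text
tcp [471.9 271.4  61.1] f [-0.9 -0.4 -3. ] tau [0.03 0.11 0.05]
side [(0.67, [328, 160, 343, 194], 316)]
  IoU,cover,tilt [(0.61, 0.98, 80.0), (0.6, 0.99, 77.0), (0.6, 0.99, 74.0), (0.58, 0.99, 71.0)]
top [(0.8, [255, 155, 272, 174], 240)]
  IoU,cover,tilt [(0.36, 0.92, 74.0), (0.35, 0.96, 68.0), (0.35, 0.95, 71.0), (0.35, 0.89, 77.0)]
```

>>> play_rows(
  targets=[
    [0, 0, 0, -0.15, 0],
    [0, -0.1, 0, -0.3, 0],
    [0, -0.1, 0, -0.4, 0],
    [0, -0.1, 0, -0.4, 0],
  ],
)

```text
t: 26.95
eef_pos: [470.9, 271.5, 57.2]
ee_rot: [-0.372, -3.119, 0.0]
ft_force: [-0.0, -0.5, -1.7]
width: 11.7
grasp_force: 33.2
```

>>> play_rows(
  targets=[
    [0, 0, 0, -0.1, 0],
    [0, 0, 0, -0.2, 0],
    [0, 0, 0, -0.2, 0],
  ],
)

```text
t: 27.32
eef_pos: [471.0, 271.5, 55.2]
ee_rot: [-0.372, -3.119, 0.0]
ft_force: [0.2, 0.2, -2.1]
width: 11.8
grasp_force: 33.2
```

```bash
cat > fit6.py <<'E'
from tilt import *
# free fit of lid centre (rack u,v,z) and tilt from both silhouettes (only explained pixels + rect extents)
H=np.array([539,255.5,0]);c,s=np.cos(np.radians(A)),np.sin(np.radians(A))
def w(u,v,z): return np.array([H[0]+u*c-v*s,H[1]+u*s+v*c,z])
M={}
for n in('side','top'):
    camera(n); M[n]=silhouettes(n,'lid_center')[0]
print({n:(round(M[n]['conf'],2),np.round(M[n]['rect']).tolist()) for n in M})
def cost(p):
    t=0
    for n in M:
        m=mask(n,w(*p[:3]),p[3]); q=M[n]['pixels']; t+=(q&~m).sum()/q.sum()*2+(m&~q).sum()/q.sum()
    return t
o=get_obs(); print(np.round(o['eef_pos'],1),np.round(o['ft_force'],1))
x0=np.array([-46.6,0,70,75.]); S=np.vstack([x0]+[x0+d for d in np.diag([5,5,5,8.])])
r=minimize(cost,x0,method='Nelder-Mead',options=dict(initial_simplex=S)); print('u v z tilt',r.x.round(1),round(r.fun,2),'home',round(cost(x0),2))
E
python3 fit6.py
```

```text
{'side': (0.54, [324.0, 159.0, 344.0, 197.0]), 'top': (0.62, [316.0, 105.0, 347.0, 124.0])}
[471.  271.6  55.4] [ 0.4 -0.3 -1.7]
u v z tilt [-46.9  -4.5  63.5  95.8] 16.83 home 24.55
```

>>> play_rows(
  targets=[
    [0, 0, 0, -0.1, 0],
    [0, 0, 0, -0.2, 0],
    [0, 0, 0, -0.2, 0],
  ],
)

```text
t: 27.9
eef_pos: [471.0, 271.5, 53.3]
ee_rot: [-0.372, -3.12, 0.0]
ft_force: [-0.3, -0.7, -1.4]
width: 11.7
grasp_force: 33.6
```

```bash
python3 fit6.py; sed -i "s/for n in('side','top')/for n in('side',)/" fit6.py; python3 fit6.py
```

```text
{'side': (0.94, [324.0, 162.0, 343.0, 200.0]), 'top': (0.73, [254.0, 155.0, 274.0, 175.0])}
[471.1 271.6  53.4] [ 0.1 -0.9 -0.6]
u v z tilt [-44.9  -2.9  67.9  80.8] 2.0 home 2.2
{'side': (0.86, [327.0, 161.0, 342.0, 198.0])}
[471.  271.5  53.4] [-0.4 -0.5 -1.4]
u v z tilt [-49.4   1.7  67.9  77. ] 0.5 home 0.58
```

>>> play_rows(
  targets=[
    [0, 0, 0, -0.1, 0],
    [0, 0, 0, -0.1, 0],
  ],
)

```text
t: 28.45
eef_pos: [471.3, 272.0, 52.7]
ee_rot: [0.371, 3.119, 0.001]
ft_force: [-1.0, 0.6, 2.7]
width: 11.2
grasp_force: 34.0
```

```bash
python3 -c "
from bench import *
import numpy as np
print(np.mean([ (camera('side'),get_obs()['ft_force'])[1] for _ in range(4)],0).round(2),np.round(get_obs()['ft_torque'],2),get_obs()['eef_pos'])"
```

```text
[-0.64  1.14  3.73] [0.2  0.06 0.04] [471.31592563 272.03796201  52.59813251]
```

>>> play_rows(
  targets=[
    [0, 0.1, 0, 0, 0],
    [0, 0.2, -0.05, 0, 0],
    [0, 0.3, -0.05, 0, 0],
    [0, 0.3, -0.05, 0, 0],
  ],
)

```text
t: 29.15
eef_pos: [472.6, 272.0, 52.3]
ee_rot: [-0.37, -3.118, -0.001]
ft_force: [-6.1, 3.9, 6.6]
width: 11.5
grasp_force: 34.6
```

```bash
python3 fit6.py; sed -i "s/for n in('side',)/for n in('side','top')/" fit6.py; python3 fit6.py
```

```text
{'side': (0.69, [327.0, 163.0, 341.0, 198.0])}
[472.6 272.   52.3] [-5.9  4.   6. ]
u v z tilt [-47.8   4.3  65.7  74.7] 0.45 home 0.53
{'side': (0.73, [324.0, 318.0, 363.0, 370.0]), 'top': (0.79, [252.0, 158.0, 274.0, 173.0])}
[472.6 272.   52.3] [-5.3  3.5  6.6]
u v z tilt [-43.6  -8.8  69.2  81.1] 4.44 home 4.75
```

It rests on the rails and leans on the hoop. I'll relieve the push slightly and open.

>>> play_rows(
  targets=[
    [0, -0.15, 0.05, 0, 0],
    [4, -0.15, 0.05, 0, 0],
    [8, -0.15, 0.05, 0, 0],
    [12, -0.15, 0.05, 0, 0],
    [20, -0.15, 0.05, 0, 0],
    [28, -0.15, 0.05, 0, 0],
    [36, -0.15, 0.05, 0, 0],
    [36, -0.15, 0.05, 0, 0],
  ],
)

```text
t: 30.45
eef_pos: [472.5, 271.2, 52.2]
ee_rot: [-0.372, -3.119, 0.001]
ft_force: [-1.0, -0.3, -0.0]
width: 30.7
grasp_force: 0.0
```

```bash
python3 fit6.py
```

```text
{'side': (0.88, [327.0, 161.0, 345.0, 198.0]), 'top': (0.74, [258.0, 198.0, 305.0, 210.0])}
[472.5 271.5  52.3] [ 0.4 -0.5  0.7]
u v z tilt [-38.6 -17.3  68.   96.3] 4.32 home 5.02
```

>>> play_rows(
  targets=[
    [36, 0, 0, 1, 0],
    [36, -0.3, 0.1, 2.5, 0],
    [36, -0.6, 0.1, 5, 0],
    [36, -1, 0.2, 8, 0],
    [36, -2, 0.5, 12, 0],
    [36, -4, 1, 16, 0],
    [36, -6, 1.5, 18, 0],
    [36, -6, 1.5, 18, 0],
  ],
)

```text
t: 31.65
eef_pos: [411.9, 287.8, 234.9]
ee_rot: [0.368, 3.118, 0.006]
ft_force: [-0.2, -0.5, -0.5]
width: 30.9
grasp_force: 0.0
```

```bash
python3 - <<'E'
exec(open('fit6.py').read())
for n in M:
    m=mask(n,w(*x0[:3]),75.); q=M[n]['pixels']; ys,xs=np.nonzero(m); print(n,'home rect',xs.min(),ys.min(),xs.max(),ys.max(),'IoU',((m&q).sum()/(m|q).sum()).round(2))
E
sed -i "s/for n in('side','top')/for n in('side',)/" fit6.py; python3 fit6.py
```

```text
{'side': (0.86, [323.0, 163.0, 343.0, 198.0]), 'top': (0.82, [239.0, 157.0, 272.0, 182.0])}
[412.7 285.9 231.8] [-0.  -0.6 -0.1]
u v z tilt [-45.7   3.8  68.2  73.4] 0.32 home 0.38
side home rect 319 162 343 195 IoU 0.9
top home rect 238 157 273 186 IoU 0.83
{'side': (0.79, [321.0, 163.0, 344.0, 195.0])}
[412.7 285.9 231.6] [ 0.3 -0.4 -0.5]
u v z tilt [-48.    1.7  67.7  75.9] 0.14 home 0.17
```

```bash
python3 -c "
from bench import *
print(get_obs()['t']); print(sign_off())"
```

```text
31.95
the job is handed in; nothing more can be done
None
```

I handed the job in at t = 32 s. By my last measurement, the lid stands released in the front slot of the grey rack, leaning on the hoop at about 75° with its handle to the open front. Its height read about 2 mm below home, inside the ±4 mm limit; the judge's verdict was not shown.

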